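Load the carving jig and hold its keeper at the mark

TASK

One turned rosette lies with its small round boss up: set that one in the round pocket of the holding jig, flange seated flat at the bottom and boss still up, and let go of it while the fork-shaped keeper is still back. Then pull the jig's spring-return wooden handle towards the robot until the pointer on the slide's side bar stands level with the dark ridge of the small brass mark on the jig's edge, so that the fork covers the flange, and finish while still gripping the handle and holding it there, since it springs back if let go. Leave the other rosette, which lies boss down, and everything else on the bench as they are.

Things in the scene. Friction and masses are not known exactly. Their poses are not given: they have to be found in the camera images.
- jig: wooden holding jig fixed to the bench, 30 mm high; origin on the bench under the centre of its round pocket, z up, x from handle to pocket (away from the robot). Block from x = -100 to +225 mm, y = -110 to +110. Guides over the slide's side bars (x = -20 to +30, y = -66 and +66, 24 mm wide) rise to 45 mm; two spring barrels behind x = 134 rise to 50 mm
- pocket (a point): centre of the floor of the jig's round pocket, 22 mm above the bench; the pocket is 86 mm across, 8 mm deep, bevelled at the mouth; its axes are the jig's
- slide: steel U-shaped slide of the jig: fork keeper at the rear, handle in front. Axes as the jig's; at rest its origin is the jig's; pulled, it moves to the jig's -x, stop at 85 mm. A spring pulls it back: 5 N at rest, 1.2 N more per 10 mm. Two tines at y = -33 and +33 mm, 12 wide, 36 to 42 above the bench, tips at x = +46 mm at rest; pulled, they pass 4 mm over a seated flange, beside its boss
- handle (a point): middle of the slide's wooden handle: round bar 22 mm thick, 110 mm long, along the jig's y, 55 mm above the bench, at x = -140 mm of the slide. Two 10 mm struts hold it 42 mm either side of this point; between them it is free, with 35 mm to the slide's cross bar behind it (41 mm high). Pinch it from above, closing along the jig's x
- pointer (a point): tip of the small steel pointer that sticks out of the slide's side bar on the jig's +y side, 37 mm above the bench; moves with the slide
- mark: small brass saddle 18 x 20 mm fixed on the jig's top near its +y edge, with a dark raised ridge (3 mm wide, 9 mm high) across its middle. Origin on the jig's top under the ridge, axes as the jig's; with the pointer level with the ridge, the pointer's x in this frame is 0. The mark is 35 to 55 mm nearer the handle than the pointer at rest
- rosette: the rosette to load, light turned wood, lying boss up: flange 80 mm across and 10 mm thick (lower edge bevelled 3 mm), on it a round boss 44 mm across, rising to 34 mm in all, with small carved beads. Origin at the centre of the flange's underside, z up through the boss. About 90 g
- spare: a second rosette of the same sizes and wood lying the other way up, boss down, with its flat back showing 34 mm above the bench; origin on the bench under its centre. Leave alone
- chisel_a: carving chisel, 225 mm long, wooden handle 24 mm thick, lying on the bench along its x; origin at the handle's ferrule. Leave alone
- chisel_b: a second, narrower chisel like chisel_a. Leave alone
- chisel_c: a third, wider chisel like chisel_a. Leave alone
- mallet: round wooden carver's mallet standing on its head, 235 mm high, 84 mm across; origin at the centre of its foot. Leave alone
- offcut: wooden offcut 150 x 50 x 45 mm, origin at the centre of its underside. Leave alone
- pencil: pencil 170 mm long, 8 mm thick, lying along its x. Leave alone
- glue: white glue bottle 56 mm across, 150 mm high, standing. Leave alone

How it is judged:
By the outcome, as a careful person would: the job done as asked, in the order asked, and still so for the second after the job is handed in, while the arm keeps its last pose, push and grip.
It also fails if it takes over 58 s, if anything falls off the work surface, if the arm or the gripper's body presses on something with over 40 N, if the wrist force passes 120 N, or if a joint passes its speed limit or range.

ROBOT

A 6-joint arm with a two-finger parallel gripper is mounted at the origin on the work surface. World frame = base frame: x ahead of the robot, y to its left, z up, the work surface at z = 0. Lengths are in m, angles in rad, forces in N, time in s.
With the tool pointing down it reaches from about 0.3 to 0.875 m from the base axis. Payload 6.4 kg.
Tool frame: the origin (TCP) lies midway between the tips of the shut fingers; the grasp point (between the pads) lies 19 mm behind it; z points along the fingers, y is the line along which they close (so a half turn about z gives the same grasp; the last joint's range is limited). The gripper opens to 85 mm and grips with 20 to 120 N. Pads are 22 mm wide; open, the fingers measure 114 mm over their backs; the gripper's body (76 mm by 85 mm) begins 54 mm behind the grasp point. The pads swing forward as they close: fully open they stand 13 mm farther back than shut.
Start: joints at [1.061, 0.181, 1.607, -0, 1.354, -0.206], TCP at [0.172, 0.549, 0.231] pointing down, gripper open.
Joint ranges: [-2.99, 2.99], [-0.89, 2.07], [0.3, 2.58], [-1.14, 4.28], [0, 2.63], [-3.12, 3.12]. Speed limits (rad/s): [2.57, 2.57, 3.01, 3.14, 3.14, 3.14].

INTERFACE

Orientations are given as a unit quaternion [w, x, y, z].
In Python, from bench import * gives the robot as it stands.
- The arm moves only by the tool play_rows, never from a script. Its argument "plan" is a list of rows, each a list of 3 entries, a list of its own where there are three numbers: the finger opening in mm, from 0 to 85.4, then the shift along the tool's x, y, z normalised to -1 to 1, where 1 is 40 cm, then the turn about the tool's z normalised to -1 to 1, where 1 is pi rad. A call has 1 to 10 rows; each row is the pose to reach, as a shift and turn from the pose commanded when the call began, along the tool's axes at that moment, turning the shorter way round; what a row does not reach only later rows make up. A row lasts 1/10 s, in which the tool goes at most 50 mm and 8.59 degrees, less where a joint would pass 70% of its speed; a pose out of reach is approached as far as the arm can. A call with a number of a shift or a turn outside -1 to 1 is refused whole. A call with a gripper value outside its range is refused whole. The fingers move at their own pace and stop on an object; the grip force is fixed at half the most. Time passes only in rows, so rows that repeat a pose let the fingers close. It gives the time, the measured TCP pose, the force, the opening and the grip force at its end, in the units of the state.
- get_obs(): the state, without advancing time (a new reading comes with each control period).
- camera(name): name is "side" or "top"; returns a dict with "image" (384x512x3 uint8, red, green, blue), "range_z" (384x512 float32, m along the optical axis (not along the pixel's ray), 0 where there is no reading), "intrinsics" (3x3 intrinsics, pixels), "k1" (the pictures are not rectified: a ray, as slopes to the right and down, at radius r is drawn at 1 + k1 r^2 times it, then the intrinsics apply), "rvec" (rotation vector, rad) and "tvec" (3), from world to camera coordinates, as OpenCV has them. Camera axes: x right, y down, z forward; pixel columns grow to the right and rows downward; lengths in m; the calibration is good to about 2 mm. A picture is of the moment at which its call begins.
- hand_in(): hands the job in; it is judged then, once.
Trained networks look in a picture, given as the dict that the camera call returned (one of the last four; its "shot" number tells which), for a name from the list of things; names that differ only in an ending like _2 or _b are one class to them, and where a whole thing is asked for, a point or a joint stands for the part that bears it (a point fixed in the world has none). Each returns a list of dicts, best first, with "conf" (0 to 1); they miss things now and then, are a little off and sometimes report something else, mostly with a low value. They report only what shows in the picture. A call takes as long as a camera call.
- search_frame(picture, label): "rect" ([centre column, centre row, width, height] in pixels, round what is visible of it).
- masks_of(picture, label): "mask" (384x512 bool, what is visible of it) and "rect" ([centre column, centre row, width, height] in pixels, round what is visible of it).
The state is a dict: "time_s": time; "q": joint angles; "dq": joint speeds; "joint_efforts": joint torques, N m; "eef_pos": TCP position; "eef_rot": TCP orientation; "wrist_force": force on the tool from outside, world axes, zero at the start; "torque": the same for the moment, N m; "opening": opening from 0.0 (shut) to 1.0 (fully open); "grasp_force": force on a finger pad.
Only numpy, scipy, OpenCV 4.12 (cv2) and the standard library are available. Lean on these libraries where they do the work, as an engineer would, in place of code of your own. Each camera call takes 0.05 s, during which the arm holds its last target. There are 200 camera calls.

## Working session

There is one attempt and no reset: what is moved stays moved. The work goes in short steps, Python scripts to look and compute and a tool call to move; the robot and the scene stay as the last step left them, time stands still between calls to the robot, and variables do not carry over. Pictures are saved under pics/ and viewed, at most 10 in all, crops included, and the job is handed in when it is done.

Besides the shell and the picture viewer there is one more tool, called after "Call:" as a command line: name --argument value ..., lists and objects as JSON in quotes. play_rows: Moves the arm, as the interface text tells. Its arguments: {"type":"object","properties":{"plan":{"type":"array","items":{"type":"array"}}},"required":["plan"]}

```bash
mkdir -p pics; cat > h.py <<'E'
from bench import *
import numpy as np, cv2
from scipy.spatial.transform import Rotation as R
def cloud(c):
    K=c["intrinsics"];h,w=c["range_z"].shape
    u,v=np.meshgrid(np.arange(w),np.arange(h))
    xd=(u-K[0][2])/K[0][0];yd=(v-K[1][2])/K[1][1]
    x,y=xd.copy(),yd.copy()
    for _ in range(20):
        f=1+c["k1"]*(x*x+y*y);x,y=xd/f,yd/f
    z=c["range_z"];P=np.stack([x*z,y*z,z],-1)
    Rm=cv2.Rodrigues(np.array(c["rvec"],float))[0]
    W=(P-np.array(c["tvec"]).reshape(3))@Rm
    W[z==0]=np.nan
    return W
def proj(c,p):
    Rm=cv2.Rodrigues(np.array(c["rvec"],float))[0]
    q=np.atleast_2d(p)@Rm.T+np.array(c["tvec"]).reshape(3)
    s=q[:,:2]/q[:,2:];s=s*(1+c["k1"]*(s**2).sum(1,keepdims=True))
    K=np.array(c["intrinsics"]);return s@K[:2,:2].T+K[:2,2]
def save(c,n,box=None,s=1):
    im=c["image"][:,:,::-1]
    if box: im=im[box[1]:box[3],box[0]:box[2]]
    cv2.imwrite("pics/"+n,cv2.resize(im,None,fx=s,fy=s,interpolation=cv2.INTER_CUBIC))
E
cat > a.py <<'E'
from h import *
np.set_printoptions(precision=4,suppress=True)
o=get_obs();print(o["time_s"],o["eef_pos"],o["eef_rot"],o["opening"])
for n in("top","side"):
    c=camera(n);save(c,n+"0.png",s=1.5);W=cloud(c)
    Rm=cv2.Rodrigues(np.array(c["rvec"],float))[0];print(n,"campos",-Rm.T@np.array(c["tvec"]).reshape(3),c["k1"])
    np.savez("pics/%s0.npz"%n,W=W,**{k:c[k] for k in("image","range_z","intrinsics","k1","rvec","tvec")})
    for l in("rosette","spare","jig","pocket","slide","handle","pointer","mark","mallet","glue","offcut","pencil","chisel_a"):
        for d in masks_of(c,l)[:3]:
            p=W[d["mask"]];p=p[~np.isnan(p[:,0])]
            if len(p): print(l,round(d["conf"],2),np.array(d["rect"]).round(1),"med",np.median(p,0),"z5,95",np.percentile(p[:,2],[5,95]),len(p))
E
python3 a.py
```

```text
0.0 [0.1717 0.5482 0.2304] [-0.0003  0.1513  0.9885 -0.0008] 1.0010117201808986
top campos [ 0.3518 -0.002   1.2486] -0.06890181610116387
rosette 0.98 [343.5 213.1  29.3  27.7] med [ 0.4761 -0.2704  0.0107] z5,95 [0.0017 0.0359] 624
rosette 0.33 [212.8 199.2   5.7  12.2] med [0.5212 0.1111 0.0335] z5,95 [0.0277 0.0393] 41
spare 0.87 [137.1 223.9  31.3  29.2] med [0.4542 0.3265 0.0334] z5,95 [0.0016 0.0378] 631
jig 0.74 [231.1 149.1 103.  128.7] med [0.6705 0.0537 0.0305] z5,95 [0.0216 0.0497] 8304
pocket 0.62 [231.2 151.6 107.9 127.1] med [0.6715 0.0544 0.0304] z5,95 [0.0214 0.0497] 8396
slide 0.79 [234.  166.3  71.7  98.4] med [0.5672 0.0319 0.0411] z5,95 [0.0295 0.0656] 1407
handle 0.69 [235.5 167.4  70.7 101.7] med [0.5957 0.035  0.0411] z5,95 [0.0306 0.0654] 1537
handle 0.69 [230.5 150.7 108.7 129.5] med [0.6723 0.0537 0.0305] z5,95 [0.0215 0.0497] 8367
pointer 0.58 [237.3 167.3  72.4 103.8] med [0.5767 0.0326 0.0411] z5,95 [0.0304 0.0654] 1503
mark 0.53 [140.8 151.1  67.   34.8] med [0.6557 0.3052 0.0211] z5,95 [0.0064 0.0268] 440
mallet 0.82 [426.  237.   50.3  32. ] med [ 0.40
[... 1531 characters left out ...]
ed [0.5681 0.0192 0.0388] z5,95 [0.0284 0.0635] 1018
pointer 0.9 [276.2 195.1  82.5  43.8] med [0.5555 0.0172 0.0395] z5,95 [0.0327 0.0637] 818
mallet 0.8 [350.6 293.2  41.8 100.3] med [ 0.3902 -0.4815  0.1069] z5,95 [0.0141 0.2256] 2799
glue 0.78 [398.4 267.1  29.8  64.6] med [ 0.5702 -0.4692  0.075 ] z5,95 [0.0065 0.1476] 1281
offcut 0.62 [151.7 175.6  36.6  31.1] med [0.3819 0.4275 0.0356] z5,95 [0.0051 0.0456] 641
pencil 0.66 [202.3 225.6  59.    4. ] med [0.3622 0.0757 0.0051] z5,95 [-0.001  0.009] 171
chisel_a 0.74 [372.3 252.3  86.2  21.6] med [ 0.6283 -0.3271  0.0165] z5,95 [0.0006 0.0258] 413
chisel_a 0.7 [236.5 167.5  12.4  24. ] med [0.644  0.284  0.0195] z5,95 [0.0044 0.0245] 155
```

View pics/top0.png

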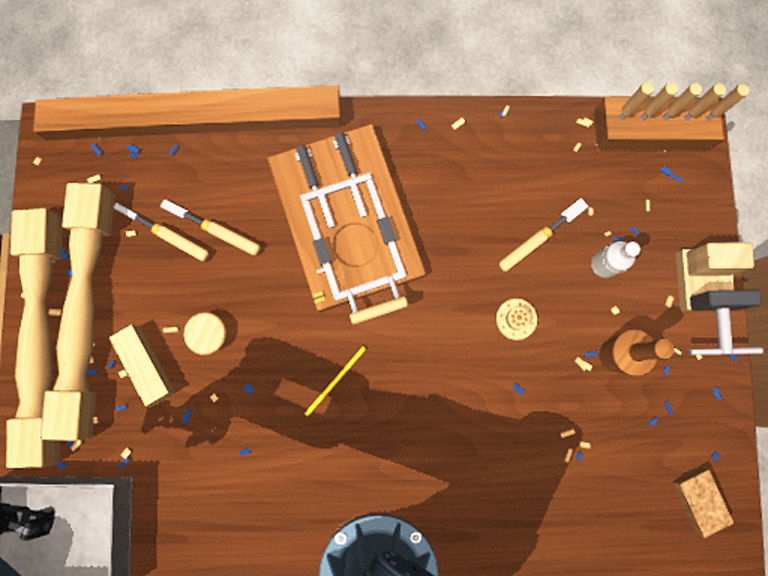

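View pics/side0.png

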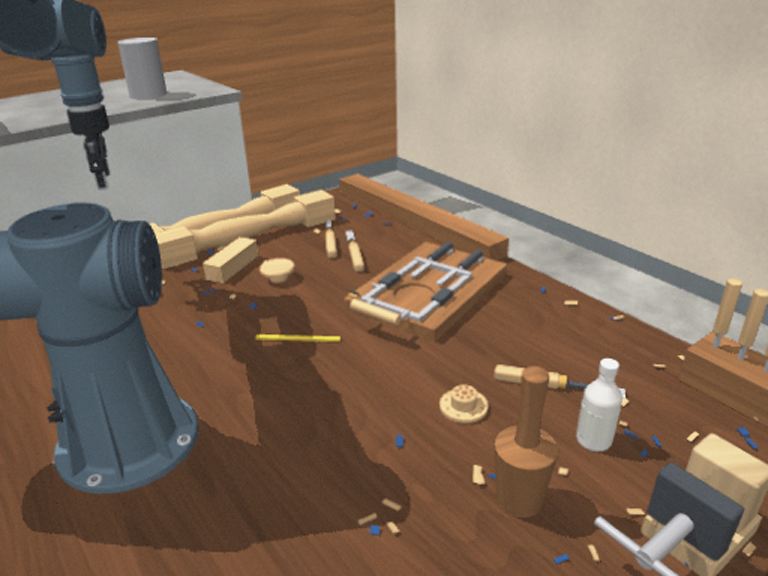

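```bash
cat > b.py <<'E'
import numpy as np,cv2
from scipy.optimize import least_squares
np.set_printoptions(precision=4,suppress=True)
for n in("top","side"):
    W=np.load("pics/%s0.npz"%n)["W"].reshape(-1,3);W=W[~np.isnan(W[:,0])]
    def reg(x0,x1,y0,y1,z0,z1): return W[(W[:,0]>x0)&(W[:,0]<x1)&(W[:,1]>y0)&(W[:,1]<y1)&(W[:,2]>z0)&(W[:,2]<z1)]
    print(n,"table z",np.median(reg(.3,.5,-.2,0,-.02,.02)[:,2]))
    # rosette
    b=reg(.40,.56,-.36,-.2,.028,.045);print("boss top",len(b),np.median(b,0),cv2.minEnclosingCircle(b[:,:2].astype(np.float32)))
    f=reg(.40,.56,-.36,-.2,.006,.016);print("flange",len(f),np.median(f[:,2]),cv2.minEnclosingCircle(f[:,:2].astype(np.float32)))
    # jig top rect
    j=reg(.4,.95,-.2,.25,.024,.036);r=cv2.minAreaRect(j[:,:2].astype(np.float32));print("jig",len(j),np.median(j[:,2]),r)
    h=reg(.4,.66,-.15,.2,.052,.08);print("handle",len(h),np.median(h,0),cv2.minAreaRect(h[:,:2].astype(np.float32)),np.percentile(h[:,2],[5,50,95]))
    s=reg(.45,.9,-.15,.2,.0385,.0435);print("slide",len(s),cv2.minAreaRect(s[:,:2].astype(np.float32)))
    p=reg(.55,.8,-.1,.15,.015,.0255);print("pocket",len(p),np.median(p,0),cv2.minEnclosingCircle(p[:,:2].astype(np.float32)))
E
python3 b.py
```

```text
top table z -0.0006269895304903915
boss top 176 [ 0.4767 -0.2738  0.0332] ((0.4770655632019043, -0.2741963565349579), 0.022338198497891426)
flange 359 0.009764414935665818 ((0.4741104245185852, -0.26814374327659607), 0.06935977935791016)
jig 5763 0.029669258505863123 ((0.7088287472724915, 0.11276775598526001), (0.4052029252052307, 0.3053460419178009), 18.338973999023438)
handle 308 [ 0.4913 -0.0037  0.0629] ((0.5580556392669678, 0.018570758402347565), (0.16033440828323364, 0.10910692811012268), 18.142263412475586) [0.0547 0.0629 0.0677]
slide 834 ((0.7005921006202698, 0.06849605590105057), (0.4057675004005432, 0.17736509442329407), 13.343935012817383)
pocket 788 [0.6272 0.0416 0.0221] ((0.6744371056556702, 0.02704794704914093), 0.16407234966754913)
side table z -5.0130162508421626e-05
boss top 171 [ 0.4746 -0.2778  0.0343] ((0.4782862067222595, -0.2761384844779968), 0.022816253826022148)
flange 337 0.010428815929995864 ((0.47665318846702576, -0.275240957736969), 0.041037801653146744)
jig 2281 0.02849292198051659 ((0.7114651203155518, 0.11323447525501251), (0.41699424386024475, 0.3162049651145935), 18.77328109741211)
handle 215 [ 0.489  -0.0128  0.0609] ((0.4903731048107147, -0.007955115288496017), (0.02253425307571888, 0.11351855099201202), 18.001188278198242) [0.0531 0.0609 0.0653]
slide 457 ((0.6937202215194702, 0.06014417111873627), (0.41708725690841675, 0.17576894164085388), 12.667620658874512)
pocket 443 [0.6314 0.0253 0.0208] ((0.6820105314254761, 0.008508644998073578), 0.1577562540769577)
```

```bash
cat > c.py <<'E'
import numpy as np,cv2
from scipy.optimize import least_squares
np.set_printoptions(precision=4,suppress=True)
cs=[]
for n in("top","side"):
    D=np.load("pics/%s0.npz"%n);W=D["W"].reshape(-1,3);W=W[~np.isnan(W[:,0])]
    c0=np.array([.6236,.0353]);th=np.radians(18);
    def loc(P,c,th): d=P[:,:2]-c;return np.c_[d@[np.cos(th),np.sin(th)],d@[-np.sin(th),np.cos(th)]]
    L=loc(W,c0,th);z=W[:,2]
    def show(t,m): print(n,t,m.sum(),"min",np.percentile(L[m],1,axis=0),"max",np.percentile(L[m],99,axis=0),"med",np.median(L[m],0))
    blk=(L[:,0]>-115)
    top=(z>.026)&(z<.034)&(abs(L[:,0]-.06)<.185)&(abs(L[:,1])<.13);show("block(-.1..225,+-.11)",top)
    h=(z>.05)&(abs(L[:,0]+.14)<.03)&(abs(L[:,1])<.08);show("handle",h)
    Hp=loc(W[h],c0,th);k=np.polyfit(Hp[:,1],Hp[:,0],1);print(" handle line slope,x0",k, "zmax",np.percentile(z[h],98))
    p=(z<.0262)&(z>.016)&(np.hypot(*L.T)<.055);show("floor",p)
    cc=cv2.minEnclosingCircle(W[p][:,:2].astype(np.float32));print(" floor circ",cc, "floor z",np.median(z[p]))
    g=(z>.0425)&(z<.05)&(abs(L[:,0]-.005)<.05)&(abs(abs(L[:,1])-.066)<.03);show("guides(-.02..03,+-.078)",g)
    cb=(z>.037)&(z<.046)&(abs(L[:,0]+.09)<.03)&(abs(L[:,1])<.04);show("crossbar",cb)
    ti=(z>.036)&(z<.046)&(L[:,0]>.03)&(L[:,0]<.09)&(abs(L[:,1])<.05);show("tines tips .046",ti)
    pt=(z>.033)&(abs(L[:,0]+.06)<.06)&(L[:,1]>.081)&(L[:,1]<.12);show("ptr/mark",pt);print(np.c_[L[pt],z[pt]][np.argsort(L[pt][:,0])][:40])
E
python3 c.py
python3 - <<'E'
import numpy as np,cv2
a=np.load("pics/top0.npz")["image"][165:215,190:250,::-1]
b=np.load("pics/side0.npz")["image"][160:235,225:345,::-1]
a=cv2.resize(a,(480,400),interpolation=cv2.INTER_CUBIC);b=cv2.resize(b,None,fx=4,fy=4,interpolation=cv2.INTER_CUBIC)[:, :320]
cv2.imwrite("pics/crop1.png",np.hstack([a,cv2.resize(b,(320,400))[:, :]]))
E
```

```text
top block(-.1..225,+-.11) 5002 min [-0.0946 -0.1036] max [0.2265 0.1134] med [0.073  0.0059]
top handle 312 min [-0.1475 -0.0495] max [-0.1223  0.057 ] med [-0.1377  0.0038]
 handle line slope,x0 [-0.0064 -0.137 ] zmax 0.06864584864183308
top floor 655 min [-0.0363 -0.0394] max [0.0459 0.0454] med [0.0045 0.0044]
 floor circ ((0.624168336391449, 0.03528232127428055), 0.053987182676792145) floor z 0.02172212377209964
top guides(-.02..03,+-.078) 235 min [-0.0238 -0.0728] max [0.0337 0.0818] med [0.0068 0.0591]
top crossbar 115 min [-0.1122 -0.0388] max [-0.0789  0.0389] med [-0.0852 -0.0036]
top tines tips .046 109 min [ 0.0499 -0.034 ] max [0.0887 0.0437] med [ 0.0692 -0.022 ]
top ptr/mark 65 min [-0.096   0.0811] max [-0.0022  0.1138] med [-0.062   0.0985]
[[-0.0966  0.0989  0.0335]
 [-0.0957  0.1107  0.0333]
 [-0.0851  0.0889  0.0364]
 [-0.0829  0.0945  0.0336]
 [-0.0811  0.0999  0.0342]
 [-0.0811  0.0908  0.034 ]
 [-0.081   0.109   0.0333]
 [-0.0802  0.1117  0.0339]
 [-0.08    0.1027  0.0331]
 [-0.0796  0.0962  0.0363]
 [-0.0794  0.1053  0.0347]
 [-0.0783  0.0899  0.0341]
 [-0.0779
[... 1310 characters left out ...]
ax [-0.0792  0.0389] med [-0.0867  0.0037]
side tines tips .046 65 min [ 0.0474 -0.0391] max [0.0892 0.041 ] med [ 0.0683 -0.0246]
side ptr/mark 18 min [-0.0787  0.0838] max [-0.0244  0.1089] med [-0.0739  0.0948]
[[-0.079   0.1061  0.0359]
 [-0.0774  0.0954  0.0348]
 [-0.077   0.0998  0.0332]
 [-0.076   0.1043  0.0386]
 [-0.0747  0.1094  0.0364]
 [-0.0745  0.0976  0.0363]
 [-0.0745  0.0935  0.0376]
 [-0.0744  0.1017  0.035 ]
 [-0.074   0.0941  0.0335]
 [-0.0737  0.1064  0.0331]
 [-0.0735  0.0903  0.0381]
 [-0.0728  0.1028  0.0375]
 [-0.0718  0.0919  0.0331]
 [-0.0289  0.0839  0.0332]
 [-0.0288  0.0838  0.0369]
 [-0.0285  0.0881  0.0354]
 [-0.0273  0.0888  0.0383]
 [-0.0238  0.0875  0.0371]]
```

View pics/crop1.png

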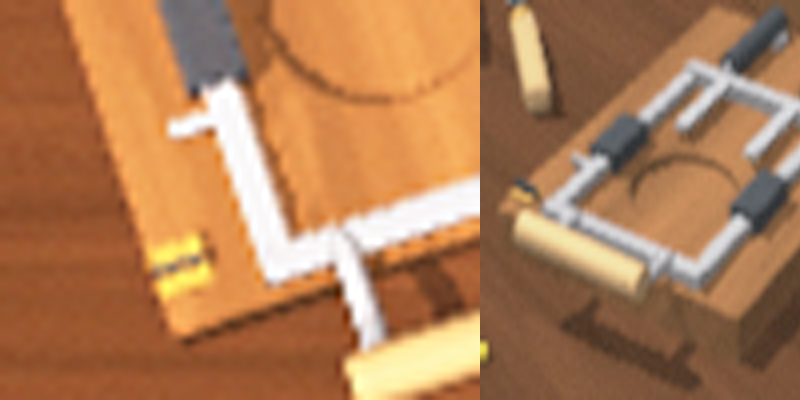

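Call:
play_rows --plan '[[65,[-0.67,-0.87,0],0.3],[65,[-0.67,-0.87,0],0.3],[65,[-0.67,-0.87,0],0.3],[65,[-0.67,-0.87,0],0.3],[65,[-0.67,-0.87,0],0.3],[65,[-0.67,-0.87,0],0.3],[65,[-0.67,-0.87,0],0.3],[65,[-0.67,-0.87,0],0.3],[65,[-0.67,-0.87,0],0.3],[65,[-0.67,-0.87,0],0.3]]'

```text
time_s: 2.4
eef_pos: [0.3254, 0.1325, 0.2318]
eef_rot: [0.001, 0.587, 0.81, 0.0]
wrist_force: [-0.7, 1.0, 0.3]
opening: 0.76
grasp_force: 0.0
```

Call:
play_rows --plan '[[65,[-1,0.04,0.15],0],[65,[-1,0.04,0.15],0],[65,[-1,0.04,0.15],0],[65,[-1,0.04,0.15],0],[65,[-1,0.04,0.15],0],[65,[-1,0.04,0.15],0],[65,[-1,0.04,0.15],0],[65,[-1,0.04,0.15],0],[65,[-1,0.04,0.15],0],[65,[-1,0.04,0.15],0]]'

```text
time_s: 3.4
eef_pos: [0.4666, -0.2375, 0.1703]
eef_rot: [-0.001, 0.584, 0.812, 0.0]
wrist_force: [0.1, 0.3, 0.5]
opening: 0.764
grasp_force: 0.0
```

```bash
cat > st.py <<'E'
from h import *
import sys
np.set_printoptions(precision=4,suppress=True)
o=get_obs();p=np.array(o["eef_pos"]);q=np.array(o["eef_rot"]);r=R.from_quat(q[[1,2,3,0]]).as_matrix()
print(o["time_s"],p,"yaw tool y",np.degrees(np.arctan2(r[1,1],r[0,1])),"zaxis",r[:,2],"F",o["wrist_force"],"op",o["opening"],o["grasp_force"])
if len(sys.argv)>3: print("units",(r.T@(np.array(sys.argv[1:4],float)-p))/.4)
E
python3 st.py .477 -.275 .10
```

```text
3.4 [ 0.4666 -0.2375  0.1703] yaw tool y 18.526977052468055 zaxis [-0.0014  0.0016 -1.    ] F [0.093  0.2766 0.5382] op 0.7637426010475061 0.0
units [-0.0974 -0.0049  0.1757]
```

Call:
play_rows --plan '[[65,[-0.097,-0.005,0.1],0],[65,[-0.097,-0.005,0.18],0],[65,[-0.097,-0.005,0.25],0],[65,[-0.097,-0.005,0.25],0],[65,[-0.097,-0.005,0.25],0]]'

```text
time_s: 3.9
eef_pos: [0.477, -0.2733, 0.072]
eef_rot: [-0.0, 0.583, 0.813, 0.0]
wrist_force: [0.5, -0.6, 0.8]
opening: 0.762
grasp_force: 0.0
```

```bash
python3 st.py; python3 - <<'E'
from h import *
np.set_printoptions(precision=4,suppress=True)
p=np.array(get_obs()["eef_pos"]);ims=[]
for n in("top","side"):
    c=camera(n);im=c["image"][:,:,::-1].copy();a=proj(c,p)[0];k=proj(c,[p[0],p[1],.034])[0]
    W=cloud(c)
    for d in masks_of(c,"rosette")[:1]:
        P=W[d["mask"]];b=P[(P[:,2]>.03)&(P[:,2]<.04)];print(n,d["conf"],len(b),b.mean(0),np.median(b,0))
    x,y=int(k[0])-35,int(k[1])-45
    S=8;cr=cv2.resize(im[y:y+70,x:x+50],None,fx=S,fy=S,interpolation=cv2.INTER_CUBIC)
    for t,col in((a,(0,0,255)),(k,(0,255,0))): cv2.drawMarker(cr,tuple(int(v) for v in ((t-[x,y]+.5)*S)),col,0,14,2)
    ims.append(cr);print(n,a,k,x,y)
cv2.imwrite("pics/g1.png",np.hstack(ims))
E
```

```text
3.9 [ 0.477  -0.2733  0.072 ] yaw tool y 18.690612344733655 zaxis [-0.0004  0.0006 -1.    ] F [ 0.4603 -0.6383  0.8099] op 0.7619110159105582 0.0
top 0.24 0 [nan nan nan] [nan nan nan]
top [348.6601 210.4307] [345.7067 211.8637] 310 166
side 0.7 160 [ 0.4757 -0.2772  0.0345] [ 0.4757 -0.2776  0.0346]
side [309.0338 248.9115] [308.4002 261.0689] 273 216<stdin>:8: RuntimeWarning: Mean of empty slice.
  ret = um.true_divide(
  return _methods._mean(a, axis=axis, dtype=dtype,
```

View pics/g1.png

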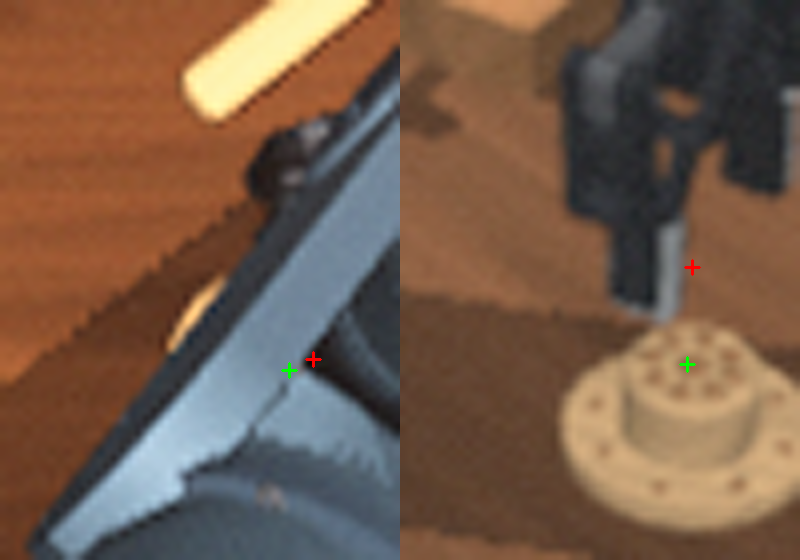

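Call:
play_rows --plan '[[65,[-0.004,0,0.05],0],[65,[-0.004,0,0.1],0],[65,[-0.004,0,0.13],0],[65,[-0.004,0,0.146],0],[65,[-0.004,0,0.146],0],[65,[-0.004,0,0.146],0]]'

```text
time_s: 4.7
eef_pos: [0.4778, -0.2769, 0.0136]
eef_rot: [0.001, 0.584, 0.812, -0.0]
wrist_force: [-0.2, -0.4, 0.9]
opening: 0.759
grasp_force: 0.0
```

```bash
python3 st.py
```

```text
4.7 [ 0.4778 -0.2769  0.0136] yaw tool y 18.596848359796024 zaxis [ 0.0008 -0.0008 -1.    ] F [-0.1682 -0.3741  0.9367] op 0.7593259153446477 0.0
```

Call:
play_rows --plan '[[30,[0,0,0],0],[30,[0,0,0],0],[30,[0,0,0],0],[30,[0,0,0],0],[30,[0,0,0],0],[30,[0,0,0],0],[30,[0,0,0],0],[30,[0,0,0],0],[30,[0,0,0],0],[30,[0,0,0],0]]'

```text
time_s: 5.7
eef_pos: [0.4781, -0.2772, 0.0141]
eef_rot: [0.001, 0.584, 0.812, -0.0]
wrist_force: [-1.5, 0.2, 6.3]
opening: 0.494
grasp_force: 61.3
```

Call:
play_rows --plan '[[30,[0,0,-0.05],0],[30,[0,0,-0.15],0],[30,[0,0,-0.27],0],[30,[0,0,-0.27],0],[30,[0,0,-0.27],0],[30,[0,0,-0.27],0]]'

```text
time_s: 6.3
eef_pos: [0.4765, -0.2758, 0.1197]
eef_rot: [-0.001, 0.584, 0.812, 0.0]
wrist_force: [-0.5, 0.3, -1.4]
opening: 0.485
grasp_force: 60.9
```

```bash
python3 st.py .6246 .0387 .12; python3 - <<'E'
from h import *
c=camera("side");p=np.array(get_obs()["eef_pos"]);k=proj(c,p)[0].astype(int);x,y=k[0]-40,k[1]-40
save(c,"lift.png",[x,y,x+80,y+70],7)
E
```

```text
6.3 [ 0.4765 -0.2758  0.1197] yaw tool y 18.593067622584606 zaxis [-0.0016  0.0015 -1.    ] F [-0.4823  0.25   -1.437 ] op 0.48495634438394786 60.93880720101879
units [ 0.6271  0.6016 -0.0003]
```

View pics/lift.png

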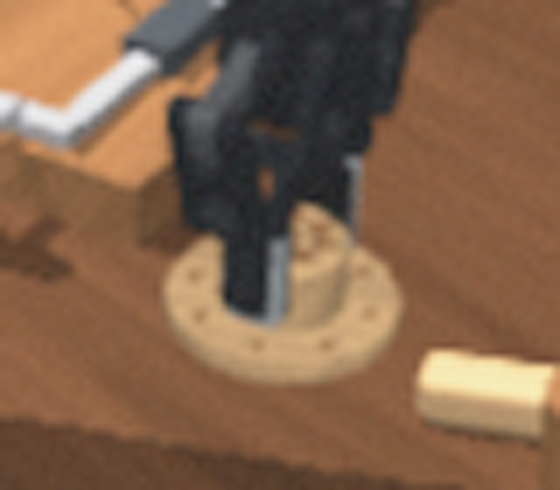

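Call:
play_rows --plan '[[30,[0.06,0.06,0],0],[30,[0.15,0.15,0],0],[30,[0.25,0.25,0],0],[30,[0.35,0.34,0],0],[30,[0.45,0.43,0],0],[30,[0.53,0.51,0],0],[30,[0.59,0.57,0],0],[30,[0.627,0.6,0],0],[30,[0.627,0.6,0],0],[30,[0.627,0.6,0],0]]'

```text
time_s: 7.35
eef_pos: [0.6236, 0.038, 0.119]
eef_rot: [-0.001, 0.583, 0.812, -0.001]
wrist_force: [-0.5, -0.1, -1.6]
opening: 0.49
grasp_force: 61.0
```

```bash
cat > m.py <<'E'
from h import *
from scipy.optimize import least_squares
np.set_printoptions(precision=4,suppress=True)
o=get_obs();p=np.array(o["eef_pos"])
c=camera("side");W=cloud(c);ds=masks_of(c,"rosette")
d=min(ds,key=lambda d:np.hypot(*(np.array(d["rect"][:2])-proj(c,p)[0])))
print(d["conf"],d["rect"],proj(c,p)[0])
P=W[d["mask"]];P=P[~np.isnan(P[:,0])]
zt=np.percentile(P[:,2],[2,10,30,50,70,98]);print(zt)
# flange top plane: densest z
hst,e=np.histogram(P[:,2],bins=np.arange(p[2]-.03,p[2]+.03,.003));zf=e[hst.argmax()]+.0015
f=P[abs(P[:,2]-zf)<.004];print("flange z",np.median(f[:,2]),len(f),cv2.minEnclosingCircle(f[:,:2].astype(np.float32)),"tilt",np.linalg.lstsq(np.c_[f[:,:2]-f[:,:2].mean(0),np.ones(len(f))],f[:,2],rcond=None)[0])
# silhouette fit: flange bottom/top disc contour vs mask via area overlap of projected disc rim
m=d["mask"].astype(np.uint8);ct=max(cv2.findContours(m,0,1)[0],key=len)[:,0].astype(float)
print("ellipse",cv2.fitEllipse(ct.astype(np.float32)))
np.save("pics/ct.npy",ct)
t=np.linspace(0,2*np.pi,200)
for z in (zf,):
    def res(v):
        E=proj(c,np.c_[v[0]+.04*np.cos(t),v[1]+.04*np.sin(t),np.full(200,v[2])])
        low=ct[ct[:,1]>np.median(ct[:,1])]
        return np.min(np.hypot(low[:,None,0]-E[None,:,0],low[:,None,1]-E[None,:,1]),1)
    s=least_squares(res,[p[0],p[1],zf],loss="soft_l1",f_scale=.5);print("disc fit",s.x,"cost",s.cost,"rel tcp",s.x-p)
E
python3 st.py; python3 m.py
```

```text
7.35 [0.6236 0.038  0.119 ] yaw tool y 18.6620581058988 zaxis [-0.0034 -0.     -1.    ] F [-0.4821 -0.1267 -1.5778] op 0.48979338353076896 61.02179384644842
0.61 [274.4, 172.4, 21.9, 19.6] [275.1276 169.8006]
[0.1069 0.1091 0.1125 0.1138 0.1161 0.138 ]
flange z 0.11339785355653711 151 ((0.6217706799507141, 0.03578939288854599), 0.04210981726646423) tilt [-0.0022 -0.0005  0.1134]
ellipse ((275.8801574707031, 171.9367218017578), (15.311603546142578, 24.01665687561035), 84.91682434082031)
disc fit [0.6813 0.1096 0.0588] cost 0.8299767511251344 rel tcp [ 0.0577  0.0717 -0.0602]
```

Call:
play_rows --plan '[[30,[0,0.007,0.06],0],[30,[0,0.007,0.12],0],[30,[0,0.007,0.155],0],[30,[0,0.007,0.17],0],[30,[0,0.007,0.17],0],[30,[0,0.007,0.17],0]]'

```text
time_s: 8.05
eef_pos: [0.6281, 0.0382, 0.0538]
eef_rot: [0.001, 0.584, 0.812, 0.0]
wrist_force: [-0.2, 0.2, -0.0]
opening: 0.491
grasp_force: 61.0
```

```bash
python3 st.py .6257 .0385 .036; sed -i '/^# silh/,$d' m.py; cat >> m.py <<'E'
im=c["image"];k=proj(c,p)[0].astype(int);x,y=k[0]-45,k[1]-30
save(c,"low.png",[x,y,x+90,y+60],8)
E
python3 m.py
```

```text
8.05 [0.6281 0.0382 0.0538] yaw tool y 18.569216836781052 zaxis [ 0.0013 -0.0002 -1.    ] F [-0.1685  0.1915 -0.0006] op 0.4905148518801024 61.02095785878191
units [ 0.0026 -0.0056  0.0445]
0.5 [274.6, 188.9, 26.7, 18.1] [276.2327 187.7979]
[0.0405 0.0445 0.0472 0.0486 0.0512 0.0737]
flange z 0.048035019758206746 150 ((0.6271902918815613, 0.036590803414583206), 0.03969258815050125) tilt [ 0.0074 -0.0002  0.0482]
```

View pics/low.png

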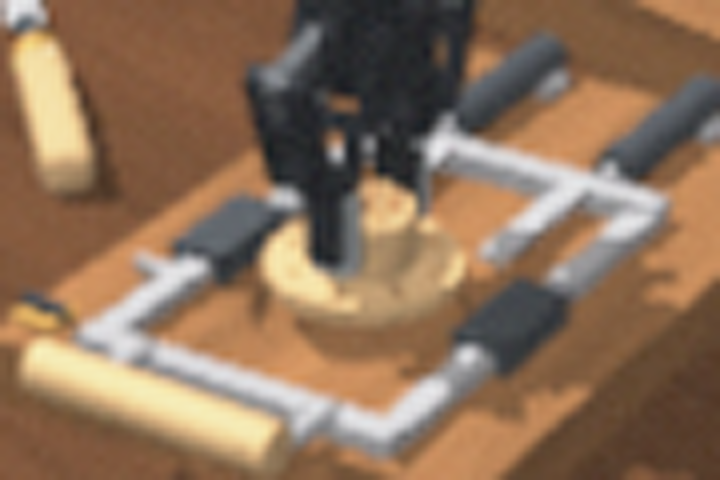

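Call:
play_rows --plan '[[30,[0.002,-0.005,0.0],0],[30,[0.002,-0.005,0.01],0],[30,[0.002,-0.005,0.02],0],[30,[0.002,-0.005,0.028],0],[30,[0.002,-0.005,0.034],0],[30,[0.002,-0.005,0.034],0],[30,[0.002,-0.005,0.034],0]]'

```text
time_s: 8.85
eef_pos: [0.6253, 0.0388, 0.0391]
eef_rot: [-0.0, 0.584, 0.812, -0.0]
wrist_force: [-0.1, -0.2, -0.9]
opening: 0.489
grasp_force: 61.0
```

```bash
python3 st.py .6255 .0385 .036; sed -i 's/^save.*//' m.py; python3 m.py
```

```text
8.85 [0.6253 0.0388 0.0391] yaw tool y 18.591616918461142 zaxis [-0.0003  0.     -1.    ] F [-0.1118 -0.2125 -0.8959] op 0.4885207597177346 61.021796519489726
units [-0.0008  0.0003  0.0078]
0.49 [275.8, 194.3, 23.4, 20.6] [275.4334 192.0461]
[0.023  0.0291 0.0325 0.0338 0.0363 0.0588]
flange z 0.0334247799059627 147 ((0.6253690123558044, 0.03773579001426697), 0.04158615320920944) tilt [-0.0116 -0.0057  0.0336]
```

Call:
play_rows --plan '[[30,[0,0,0.003],0],[30,[0,0,0.006],0],[30,[0,0,0.006],0],[30,[0,0,0.006],0]]'

```text
time_s: 9.35
eef_pos: [0.6253, 0.0387, 0.0369]
eef_rot: [-0.0, 0.584, 0.812, -0.0]
wrist_force: [-0.6, -0.1, -0.4]
opening: 0.49
grasp_force: 61.0
```

Call:
play_rows --plan '[[30,[0,0,0.003],0],[30,[0,0,0.003],0],[30,[0,0,0.003],0],[30,[0,0,0.003],0]]'

```text
time_s: 9.75
eef_pos: [0.6255, 0.0387, 0.0362]
eef_rot: [0.0, 0.584, 0.812, 0.0]
wrist_force: [-2.7, 0.2, 5.0]
opening: 0.493
grasp_force: 61.5
```

Call:
play_rows --plan '[[62,[0,0,-0.002],0],[62,[0,0,-0.002],0],[62,[0,0,-0.002],0],[62,[0,0,-0.004],0],[62,[0,0,-0.004],0],[62,[0,0,-0.03],0],[62,[0,0,-0.1],0],[62,[0,0,-0.18],0],[62,[0,0,-0.18],0],[62,[0,0,-0.18],0]]'

```text
time_s: 10.75
eef_pos: [0.6263, 0.0387, 0.1094]
eef_rot: [0.001, 0.584, 0.812, 0.001]
wrist_force: [-0.0, -0.2, -0.6]
opening: 0.726
grasp_force: 0.0
```

```bash
python3 st.py .492 -.006 .11; python3 m.py; python3 - <<'E'
from h import *
c=camera("side");save(c,"rel.png",[225,150,345,235],6)
E
```

```text
10.75 [0.6263 0.0387 0.1094] yaw tool y 18.59819138987882 zaxis [ 0.0029 -0.0004 -1.    ] F [-0.0195 -0.2325 -0.5551] op 0.7260208623647512 0.0
units [ 0.0012 -0.3537 -0.0023]
0.7 [274.5, 193.8, 24.0, 19.3] [275.6525 172.2299]
[0.0252 0.0283 0.0303 0.0321 0.0457 0.0565]
flange z nan 0 ((0.0, 0.0), 0.0) tilt [0. 0. 0.]
  return _methods._mean(a, axis=axis, dtype=dtype,
  ret = ret.dtype.type(ret / rcount)
m.py:12: RuntimeWarning: Mean of empty slice.
  f=P[abs(P[:,2]-zf)<.004];print("flange z",np.median(f[:,2]),len(f),cv2.minEnclosingCircle(f[:,:2].astype(np.float32)),"tilt",np.linalg.lstsq(np.c_[f[:,:2]-f[:,:2].mean(0),np.ones(len(f))],f[:,2],rcond=None)[0])
  ret = um.true_divide(
```

View pics/rel.png

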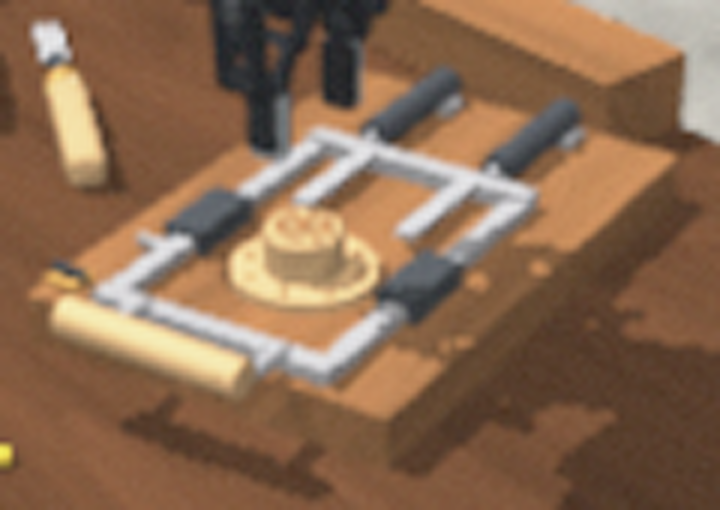

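Call:
play_rows --plan '[[45,[0,-0.08,0],0],[45,[0,-0.18,0],0],[45,[0,-0.27,0],0],[45,[0,-0.33,0],0],[45,[0.001,-0.353,0],0],[45,[0.001,-0.353,0],0],[45,[0.001,-0.353,0],0],[45,[0.001,-0.353,0.04],0],[45,[0.001,-0.353,0.04],0],[45,[0.001,-0.353,0.04],0]]'

```text
time_s: 11.9
eef_pos: [0.4918, -0.0056, 0.0915]
eef_rot: [-0.0, 0.583, 0.812, -0.0]
wrist_force: [0.5, -0.4, -0.4]
opening: 0.525
grasp_force: 0.0
```

```bash
python3 st.py .492 -.006 .036; python3 - <<'E'
from h import *
c=camera("side");save(c,"han.png",[225,150,325,225],7)
E
```

```text
11.9 [ 0.4918 -0.0056  0.0915] yaw tool y 18.623000686780056 zaxis [-0.0009  0.0003 -1.    ] F [ 0.501  -0.3519 -0.417 ] op 0.5254003452776783 0.0
units [-0.0012  0.0003  0.1387]
```

View pics/han.png

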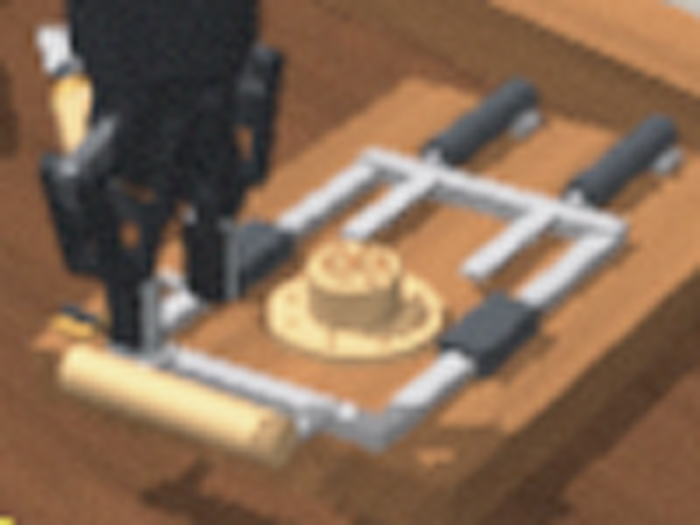

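Call:
play_rows --plan '[[45,[0,0,0.04],0],[45,[0,0,0.08],0],[45,[0,0,0.11],0],[45,[0,0,0.13],0],[45,[0,0,0.139],0],[45,[0,0,0.139],0],[45,[0,0,0.139],0],[45,[0,0,0.139],0]]'

```text
time_s: 12.75
eef_pos: [0.4919, -0.006, 0.0367]
eef_rot: [0.001, 0.584, 0.812, 0.0]
wrist_force: [-0.3, -0.4, 0.2]
opening: 0.523
grasp_force: 0.0
```

Call:
play_rows --plan '[[5,[0,0,0],0],[5,[0,0,0],0],[5,[0,0,0],0],[5,[0,0,0],0],[5,[0,0,0],0],[5,[0,0,0],0],[5,[0,0,0],0],[5,[0,0,0],0],[5,[0,0,0],0],[5,[0,0,0],0]]'

```text
time_s: 13.75
eef_pos: [0.4923, -0.0058, 0.0367]
eef_rot: [0.001, 0.584, 0.812, 0.001]
wrist_force: [2.7, 4.1, 5.6]
opening: 0.236
grasp_force: 59.2
```

```bash
python3 st.py; cat > v.py <<'E'
from h import *
import sys
tag=sys.argv[1];o=get_obs();out=[]
np.set_printoptions(precision=4,suppress=True)
for n in("top","side"):
    c=camera(n);np.savez("pics/%s_%s.npz"%(n,tag),image=c["image"],range_z=c["range_z"],W=cloud(c),**{k:c[k] for k in("intrinsics","k1","rvec","tvec")})
    x,y,w,h={"top":(195,160,50,60),"side":(225,170,50,60)}[n]
    out.append(cv2.resize(c["image"][y:y+h,x:x+w,::-1],None,fx=8,fy=8,interpolation=cv2.INTER_CUBIC))
cv2.imwrite("pics/v_%s.png"%tag,np.hstack(out))
E
python3 v.py grip
```

```text
13.75 [ 0.4923 -0.0058  0.0367] yaw tool y 18.58129158416626 zaxis [ 0.002   0.0001 -1.    ] F [2.7301 4.0853 5.5505] op 0.23554482174441205 59.2063969373703
```

View pics/v_grip.png

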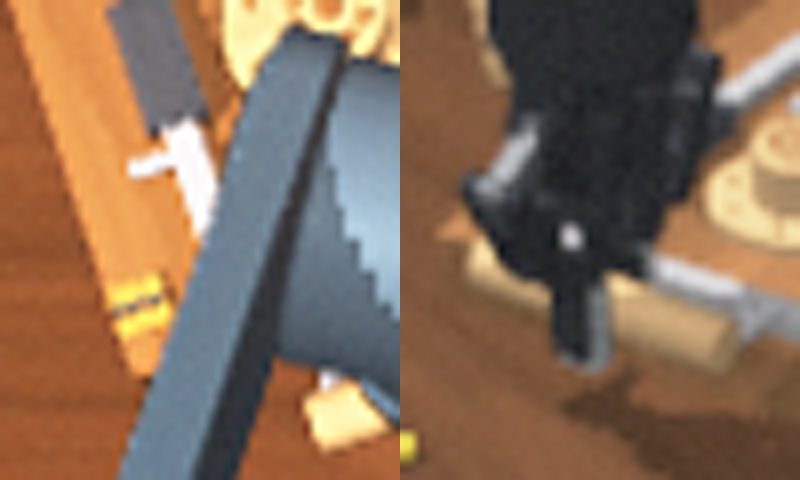

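```bash
cat > pm.py <<'E'
import numpy as np,cv2,sys
from h import proj
np.set_printoptions(precision=4,suppress=True)
th=np.radians(18.5);ex=np.array([np.cos(th),np.sin(th)]);ey=np.array([-ex[1],ex[0]]);c0=np.array([.6248,.0385])
def rect(D,z,x0,x1,y0,y1,s=.0005):
    X,Y=np.meshgrid(np.arange(x0,x1,s),np.arange(y0,y1,s),indexing="ij")
    P=c0+X[...,None]*ex+Y[...,None]*ey
    uv=proj(D,np.c_[P.reshape(-1,2),np.full(X.size,z)]).astype(np.float32).reshape(X.shape+(2,))
    return cv2.remap(D["image"],uv[...,0],uv[...,1],cv2.INTER_CUBIC).astype(float),X[:,0],Y[0]
def meas(f):
    D=np.load(f);D={k:D[k] for k in D.files};D["k1"]=float(D["k1"])
    I,xs,ys=rect(D,.038,-.1,.01,.06,.125)
    sat=I[...,0]-I[...,2];g=I.min(-1)
    # mark: yellow pixels
    yel=(I[...,0]>170)&(I[...,1]>140)&(I[...,2]<110)
    if yel.sum()>20:
        a,b=np.where(yel);yc=ys[b].mean();xc=xs[a].mean()
        cols=abs(ys-yc)<.006;rows=abs(xs-xc)<.007
        prof=I[:,cols].sum(-1).mean(1)
        pr=prof[rows];w=np.clip(np.percentile(pr,60)-pr,0,None);rx=(xs[rows]*w).sum()/w.sum()
        print(f,"mark yellow c",xc,yc,"x rng",np.percentile(xs[a],[2,98]),"y rng",np.percentile(ys[b],[2,98]),"ridge x",rx)
    for lo,hi in((.0835,.088),(.086,.091)):
        cols=(ys>lo)&(ys<hi);p=I[:,cols].min(-1).mean(1);w=np.clip(p-np.median(p)-25,0,None)
        i=w.argmax();r=slice(max(0,i-8),i+9);print("  ptr y",lo,hi,"x",(xs[r]*w[r]).sum()/max(w[r].sum(),1e-9),"peak",w[i])
    return I
if __name__=="__main__":
    out=[]
    for f in sys.argv[1:]: out.append(cv2.resize(meas(f)[::-1,::-1,::-1].clip(0,255).astype(np.uint8),None,fx=2,fy=2))
    cv2.imwrite("pics/rect.png",np.hstack(out))
E
python3 pm.py pics/top0.npz pics/top_grip.npz pics/side0.npz pics/side_grip.npz
```

```text
pics/top0.npz mark yellow c -0.04592068020154116 0.09406364848844105 x rng [-0.0955  0.0075] y rng [0.0755 0.11  ] ridge x -0.0418488010657193
  ptr y 0.0835 0.088 x -0.027282700488419666 peak 147.72222222222223
  ptr y 0.086 0.091 x -0.027118768683849017 peak 115.6
pics/top_grip.npz mark yellow c -0.03881670113753873 0.09578877973112723 x rng [-0.0925  0.008 ] y rng [0.0775 0.1105] ridge x -0.03453414786967414
  ptr y 0.0835 0.088 x -0.02727689792254418 peak 143.8888888888889
  ptr y 0.086 0.091 x -0.027127359733075715 peak 109.39999999999998
pics/side0.npz mark yellow c -0.06704326123128117 0.09183166943982254 x rng [-0.0985 -0.006 ] y rng [0.0765 0.1025] ridge x -0.07263607707862495
  ptr y 0.0835 0.088 x -0.02654524920388056 peak 52.05555555555554
  ptr y 0.086 0.091 x -0.025151903505465444 peak 38.999999999999986
pics/side_grip.npz mark yellow c -0.09875409836065578 0.09700819672131152 x rng [-0.1   -0.097] y rng [0.0945 0.0994] ridge x -0.09337398103979225
  ptr y 0.0835 0.088 x -0.09988253012048193 peak 7.055555555555557
  ptr y 0.086 0.091 x -0.0994251497005988 peak 15.049999999999997
```

```bash
sed -i 's/^    yel=.*/    yel=(I[...,0]>170)\&(I[...,1]>.74*I[...,0])\&(I[...,2]<.5*I[...,0])\&(xs[:,None]<-.05)/' pm.py
python3 pm.py pics/top0.npz pics/top_grip.npz pics/side0.npz; python3 - <<'E'
from pm import *
for n in("top0","top_grip","side0"):
    D=np.load("pics/%s.npz"%n);D={k:D[k] for k in D.files};D["k1"]=float(D["k1"])
    for z in(.030,.038):
        I,xs,ys=rect(D,z,-.095,-.055,.09,.108,.001);print(n,z,"profile min",[(round(x,3),int(v)) for x,v in zip(xs,I.sum(-1).mean(1))][8:36:1])
E
```

```text
pics/top0.npz mark yellow c -0.07490046838407494 0.10108079625292742 x rng [-0.0842 -0.065 ] y rng [0.0915 0.1105] ridge x -0.07487745087743249
  ptr y 0.0835 0.088 x -0.027282700488419666 peak 147.72222222222223
  ptr y 0.086 0.091 x -0.027118768683849017 peak 115.6
pics/top_grip.npz mark yellow c -0.07477290076335875 0.10112022900763361 x rng [-0.0845 -0.065 ] y rng [0.0915 0.1105] ridge x -0.07486375764974044
  ptr y 0.0835 0.088 x -0.02727689792254418 peak 143.8888888888889
  ptr y 0.086 0.091 x -0.027127359733075715 peak 109.39999999999998
pics/side0.npz mark yellow c -0.08795944444444444 0.09357333333333336 x rng [-0.0945 -0.074 ] y rng [0.082  0.1045] ridge x -0.08493877143837636
  ptr y 0.0835 0.088 x -0.02654524920388056 peak 52.05555555555554
  ptr y 0.086 0.091 x -0.025151903505465444 peak 38.999999999999986
top0 0.03 profile min [(np.float64(-0.087), 472), (np.float64(-0.086), 465), (np.float64(-0.085), 464), (np.float64(-0.084), 475), (np.float64(-0.083), 500), (np.float64(-0.082), 530), (np.float64(-0.081), 556), (np.float64(-0.08), 572), (np.float64(-0.079), 579), (np.
[... 3699 characters left out ...]
, (np.float64(-0.085), 426), (np.float64(-0.084), 401), (np.float64(-0.083), 368), (np.float64(-0.082), 333), (np.float64(-0.081), 297), (np.float64(-0.08), 266), (np.float64(-0.079), 245), (np.float64(-0.078), 235), (np.float64(-0.077), 238), (np.float64(-0.076), 252), (np.float64(-0.075), 273), (np.float64(-0.074), 296), (np.float64(-0.073), 318), (np.float64(-0.072), 337), (np.float64(-0.071), 351), (np.float64(-0.07), 363), (np.float64(-0.069), 371), (np.float64(-0.068), 377), (np.float64(-0.067), 380), (np.float64(-0.066), 382), (np.float64(-0.065), 383), (np.float64(-0.064), 383), (np.float64(-0.063), 383), (np.float64(-0.062), 383), (np.float64(-0.061), 384), (np.float64(-0.06), 386)]
```

Call:
play_rows --plan '[[5,[0,-0.01,0],0],[5,[0,-0.025,0],0],[5,[0,-0.045,0],0],[5,[0,-0.065,0],0],[5,[0,-0.085,0],0],[5,[0,-0.1,0],0],[5,[0,-0.11,0],0],[5,[0,-0.117,0],0],[5,[0,-0.117,0],0],[5,[0,-0.117,0],0]]'

```text
time_s: 14.85
eef_pos: [0.4488, -0.0203, 0.0368]
eef_rot: [0.001, 0.584, 0.812, 0.002]
wrist_force: [7.2, 8.3, 2.2]
opening: 0.238
grasp_force: 59.3
```

```bash
python3 st.py; cat > w.py <<'E'
from pm import *
D=np.load("pics/top_%s.npz"%sys.argv[1]);D={k:D[k] for k in D.files};D["k1"]=float(D["k1"])
I,xs,ys=rect(D,.0375,-.1,-.05,.07,.125,.0005)
def cen(lo,hi,sg):
    c=(ys>lo)&(ys<hi);p=sg*(I.min(-1) if sg>0 else I.sum(-1)/3)[:,c].mean(1)
    r0=(xs>-.088)&(xs<-.062);i=np.where(r0)[0][p[r0].argmax()]
    r=slice(i-7,i+8);w=np.clip(p[r]-p[r].min(),0,None);return (xs[r]*w).sum()/w.sum(),p[i],np.median(p)
for lo in np.arange(.080,.094,.002): print("bright y",round(lo,3),cen(lo,lo+.002,1))
for lo in np.arange(.092,.11,.003): print("dark y",round(lo,3),cen(lo,lo+.003,-1))
im=cv2.resize(I[::-1,::-1,::-1].clip(0,255).astype(np.uint8),None,fx=4,fy=4)
raw=cv2.resize(D["image"][160:210,195:245,::-1],(400,400),interpolation=cv2.INTER_CUBIC);im=cv2.resize(im,(400,400*im.shape[0]//im.shape[1]))
im=cv2.copyMakeBorder(im,0,400-im.shape[0],0,0,0) if im.shape[0]<400 else im[:400]
cv2.imwrite("pics/w_%s.png"%sys.argv[1],np.hstack([im,raw]))
E
python3 v.py pull1; python3 w.py pull1
```

```text
14.85 [ 0.4488 -0.0203  0.0368] yaw tool y 18.55363189970969 zaxis [ 0.0041  0.0009 -1.    ] F [7.1687 8.3467 2.2059] op 0.2375170111573027 59.33269679546356
bright y 0.08 (np.float64(-0.07326549611124203), np.float64(251.0), np.float64(79.25))
bright y 0.082 (np.float64(-0.07345599900842834), np.float64(248.0), np.float64(79.625))
bright y 0.084 (np.float64(-0.07358512559514034), np.float64(248.0), np.float64(80.0))
bright y 0.086 (np.float64(-0.07307316877704757), np.float64(253.5), np.float64(80.875))
bright y 0.088 (np.float64(-0.07309814814814813), np.float64(229.0), np.float64(79.5))
bright y 0.09 (np.float64(-0.07399608540925265), np.float64(111.5), np.float64(79.625))
bright y 0.092 (np.float64(-0.07893016759776535), np.float64(98.75), np.float64(85.5))
dark y 0.092 (np.float64(-0.07432442581909217), np.float64(-128.27777777777777), np.float64(-163.63888888888889))
dark y 0.095 (np.float64(-0.0749960056628577), np.float64(-127.0), np.float64(-165.72222222222223))
dark y 0.098 (np.float64(-0.086439818468824), np.float64(-143.88888888888889), np.float64(-163.0))
dark y 0.101 (np.float64(-0.07479539160296886), np.float64(-134.2777777777778), np.float64(-167.11111111111111))
dark y 0.104 (np.float64(-0.07497948916408671), np.float64(-129.38888888888889), np.float64(-169.97222222222223))
dark y 0.107 (np.float64(-0.0746313687066626), np.float64(-142.61111111111111), np.float64(-171.3888888888889))
dark y 0.11 (np.float64(-0.07482597437994003), np.float64(-107.77777777777777), np.float64(-138.41666666666669))
```

Call:
play_rows --plan '[[5,[0,-0.003,0],0],[5,[0,-0.003,0],0],[5,[0,-0.003,0],0],[5,[0,-0.003,0],0],[5,[0,-0.003,0],0]]'

```text
time_s: 15.45
eef_pos: [0.4478, -0.0206, 0.0368]
eef_rot: [0.001, 0.584, 0.812, 0.002]
wrist_force: [7.4, 7.6, 1.6]
opening: 0.239
grasp_force: 59.2
```

```bash
python3 st.py; python3 v.py pull2; python3 w.py pull2
```

```text
15.45 [ 0.4478 -0.0206  0.0368] yaw tool y 18.557131898811235 zaxis [ 0.0042  0.001  -1.    ] F [7.3831 7.6064 1.6063] op 0.23882254601137978 59.19012665748596
bright y 0.08 (np.float64(-0.07445823473734026), np.float64(247.5), np.float64(80.5))
bright y 0.082 (np.float64(-0.07449323909035031), np.float64(249.5), np.float64(79.25))
bright y 0.084 (np.float64(-0.07406280323450133), np.float64(251.75), np.float64(79.125))
bright y 0.086 (np.float64(-0.07386906445746613), np.float64(253.75), np.float64(81.5))
bright y 0.088 (np.float64(-0.07398327044025153), np.float64(233.0), np.float64(78.875))
bright y 0.09 (np.float64(-0.07483777777777777), np.float64(121.25), np.float64(79.125))
bright y 0.092 (np.float64(-0.07897145877378435), np.float64(98.25), np.float64(85.75))
dark y 0.092 (np.float64(-0.07438570089564672), np.float64(-124.05555555555556), np.float64(-165.08333333333331))
dark y 0.095 (np.float64(-0.0749500534188034), np.float64(-127.16666666666667), np.float64(-165.52777777777777))
dark y 0.098 (np.float64(-0.08638451639122191), np.float64(-144.44444444444443), np.float64(-162.63888888888889))
dark y 0.101 (np.float64(-0.07472054966358761), np.float64(-135.66666666666666), np.float64(-166.83333333333331))
dark y 0.104 (np.float64(-0.07495525935110556), np.float64(-127.27777777777777), np.float64(-168.19444444444446))
dark y 0.107 (np.float64(-0.07463838723225534), np.float64(-138.05555555555557), np.float64(-169.66666666666669))
dark y 0.11 (np.float64(-0.07478144975709537), np.float64(-106.38888888888887), np.float64(-138.27777777777777))
```

View pics/w_pull2.png

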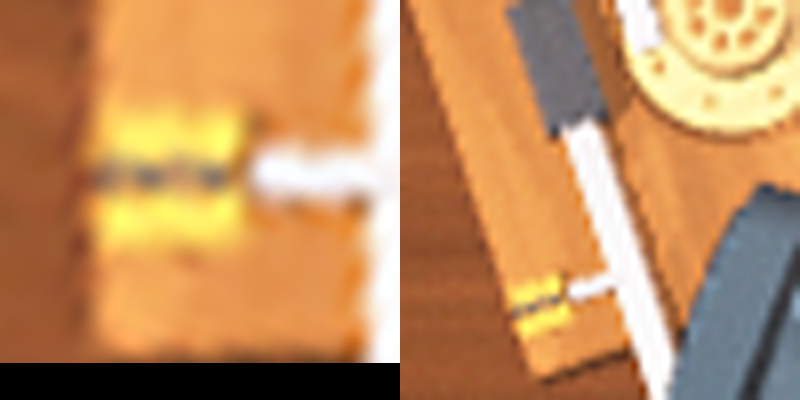

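The rectified top view shows the pointer (white, row 172) level with the dark ridge (row 173). The tine lies over the flange beside the boss.

```bash
python3 -c "
from bench import *
print(hand_in())"
```

```text
the job is handed in; nothing more can be done
None
```

I set the boss-up rosette flat in the pocket, boss still up, and released it while the fork was back. I then pulled the handle about 47 mm until the pointer stood within about 1 mm of the mark's ridge with the fork over the flange, and handed in at about 15.6 s still gripping it. The hand-in call returned no verdict.

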